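# Put away the manicure table

## Robot

A 6-joint arm with a two-finger parallel gripper is mounted at the origin on the work surface. World frame = base frame: x ahead of the robot, y to its left, z up, the work surface at z = 0. Lengths are in m, angles in rad, forces in N, time in s.
With the tool pointing down it reaches from about 0.2 to 0.875 m from the base axis. Payload 3.4 kg.
Tool frame: the origin (TCP) lies between the finger pads; the fingertips stand 25 mm ahead of it and the grasp point (between the pads) lies 6 mm ahead of it (r.nose_length is the z of the fingertips in the tool frame, in m); z points along the fingers, y is the line along which they close (so a half turn about z gives the same grasp; the last joint's range is limited). The gripper opens to 94 mm and grips with 3 to 60 N. Pads are 16 mm wide; open, the fingers measure 119 mm over their backs; the gripper's body (75 mm by 177 mm) begins 78 mm behind the grasp point.
Start: joints at [-1.38, 0.276, 1.505, -0, 1.361, -0.121], TCP at [0.176, -0.547, 0.209] pointing down, gripper open.
Joint ranges: [-2.89, 2.89], [-0.75, 2.08], [0.22, 2.7], [-1.18, 4.32], [0.11, 2.71], [-2.7, 2.7]. Speed limits (rad/s): [2.57, 2.57, 3.14, 3.14, 3.14, 3.14].

## Interface

Orientations are given as a unit quaternion [w, x, y, z].
In Python, from plant import r, gripper_to, inverse_kinematics, vision, models, telemetry gives the robot as it stands. Calls block until the motion is done:
- r.move_to(position, orientation): joint-space move of the TCP to a pose.
- r.move_l(position, rot=None, vel=0.15, guard=None): straight line of the TCP; rot=None keeps the orientation; vel is the mean speed in m/s. With guard (N) it stops when the force on the tool has changed by that much, and returns True; else False.
- r.movej(angles): joint-space move.
- gripper_to(opening, f_grip=None): finger opening in m; f_grip is the grip in N (None keeps the last); returns when the fingers have stopped.
- r.hold(seconds).
- inverse_kinematics(position, orientation): joint angles nearest the present ones, or None.
- vision.snapshot(name): name is "scene" or "top" or "wrist"; returns the picture (420x560x3 uint8, red, green, blue); there is no depth.
- vision.get_calibration(name): a dict with "fx", "fy", "cx", "cy" (pixels), "D" ([k1, k2, p1, p2, k3] as OpenCV has them; the pictures are not rectified), "position" and "orientation" of the camera in the world. Camera axes: x right, y down, z forward; pixel columns grow to the right and rows downward; lengths in m; the calibration is good to about 2 mm. A picture is of the moment at which its call begins: read the wrist's pose just before it. get_calibration takes no time and is no camera call; for the wrist camera it gives the pose at the moment of the call.
A pose or a line that the arm cannot do raises r.PlanningError and nothing moves.
- r.sign_off(): hands the job in; it is judged then, once.
Trained networks look in the newest picture that a camera, given by its name, has taken for a name from the list of things; names that differ only in an ending like _2 or _b are one class to them, and where a whole thing is asked for, a point or a joint stands for the part that bears it (a point fixed in the world has none). Each returns a list of dicts, best first, with "score" (0 to 1); they miss things now and then, are a little off and sometimes report something else, mostly with a low value. They report only what shows in the picture. A call takes as long as a camera call. They do not tell look-alikes from the thing itself.
- models.boxes_of(thing, camera): "at" ([x, y, z] in m, in world coordinates, good to about 4 mm: the middle of the surface that is visible of it).
- models.regions_of(thing, camera): "pixels" (420x560 bool, what is visible of it).
- models.mark_of(thing, camera): "at" ([x, y, z] in m, in world coordinates, good to about 4 mm: a listed point, or the origin of a listed thing).
Readings, each from a call of its own:
- telemetry.current_t(): time.
- telemetry.current_joints(): joint angles.
- telemetry.current_dq(): joint speeds.
- telemetry.current_joint_efforts(): joint torques, N m.
- telemetry.current_ee_pos(): TCP position.
- telemetry.current_tool_rot(): TCP orientation.
- telemetry.current_wrist_force(): force on the tool from outside, world axes, zero at the start.
- telemetry.current_torque(): the same for the moment, N m.
- telemetry.current_opening(): finger opening in m.
- telemetry.current_finger_force(): force on a finger pad.
Only numpy, scipy, OpenCV 4.12 (cv2) and the standard library are available. Lean on these libraries where they do the work, as an engineer would, in place of code of your own. Each camera call takes 0.05 s, during which the arm holds its last target. There are 200 camera calls.

## Task

Put the manicure table in order: stand the two nail polish bottles in the divided tray, one in each bay, stand both cream jars side by side on the floor of the round dish, and lay the buffing block flat in the long undivided tray. Keep bottles and jars upright all the while, leave everything let go and at rest, and leave the remover bottle and the cup where they stand.

Things in the scene. Friction and masses are not known exactly. Their poses are not given: they have to be found in the camera images.
- polish_1: Nail polish bottle, standing loose: square dark plum body 32 x 32 mm, 36 mm high, with a slim round white cap 16 mm in diameter from 39 to 78 mm height, by which it can be gripped from above; 60 g. Origin at the centre of its underside, z up along the cap, x and y square to the body's sides. The two polish bottles are alike.
- polish_2: Nail polish bottle, standing loose: square dark plum body 32 x 32 mm, 36 mm high, with a slim round white cap 16 mm in diameter from 39 to 78 mm height, by which it can be gripped from above; 60 g. Origin at the centre of its underside, z up along the cap, x and y square to the body's sides. The two polish bottles are alike.
- jar_1: Squat round cream jar, standing loose: 42 mm high; amber body 43 mm in diameter up to 24 mm, then a white screwed-on lid 46 mm in diameter from 24 to 42 mm height; 70 g. Origin at the centre of its underside, z up. The two jars are alike.
- jar_2: Squat round cream jar, standing loose: 42 mm high; amber body 43 mm in diameter up to 24 mm, then a white screwed-on lid 46 mm in diameter from 24 to 42 mm height; 70 g. Origin at the centre of its underside, z up. The two jars are alike.
- buffer: White nail buffing block with grey abrasive sides, lying loose: 95 x 30 x 30 mm, 30 g. Origin at its CENTRE (15 mm above what it lies on), x along its length, z up.
- polish_tray: Low steel tray with one cross wall that makes two bays. The three trays swap places between starts; fixed to the table. Outside 128 (x) x 66 (y) mm, walls 4 mm thick and 16 mm high over the table, cross wall as high, floor 4 mm thick. Each bay is 58 x 58 mm inside; bay centres at x = +31 and -31 mm, y = 0 in its frame. Origin at the centre of its underside, z up.
- round_dish: Round steel dish. The three trays swap places between starts; fixed to the table. 142 mm outside diameter, wall 3 mm thick with its rim 12 mm above the table, floor 4 mm thick, 136 mm inside diameter. Origin at the centre of its underside, z up.
- long_tray: Long plain steel tray without divider. The three trays swap places between starts; fixed to the table. Outside 138 (x) x 64 (y) mm, walls 4 mm thick and 12 mm high over the table, floor 4 mm thick; inside 130 x 56 mm. Origin at the centre of its underside, x along its length, z up.
- remover: Bystander: pink remover bottle with white cap, standing loose, 52 mm in diameter, 130 mm high, not to be disturbed. Origin at the centre of its underside.
- cup: Bystander: empty white cup, standing loose, 64 mm rim diameter, 65 mm high, not to be disturbed. Origin at the centre of its underside.
There are look-alikes about, which are no part of the job. Leave any pink or yellow look-alike of the jar_1 alone. Leave any pink look-alike of the polish_tray alone.

How it is judged:
At the end, for the whole second after the job is handed in: Bottles upright (0.1 rad), one in each bay of the divided tray, within 16 mm of its centre; jars upright in the round dish, axes within 49 mm of its centre; block along the long tray, within 25 x 18 mm of its centre; all within 5 mm of the tray floors, let go, at rest (y of polish_1 in the frame of polish_tray between -0.016 and 0.016 m and z of polish_1 in the frame of polish_tray between 0 and 0.009 m and angle between each of polish_1, polish_2, jar_1, jar_2's own z axis and vertical below 0.1 rad and y of polish_2 in the frame of polish_tray between -0.016 and 0.016 m and z of polish_2 in the frame of polish_tray between 0 and 0.009 m and ((x of polish_1 in the frame of polish_tray between 0.015 and 0.047 m and x of polish_2 in the frame of polish_tray between -0.047 and -0.015 m) or (x of polish_1 in the frame of polish_tray between -0.047 and -0.015 m and x of polish_2 in the frame of polish_tray between 0.015 and 0.047 m)) and horizontal distance between each of jar_1, jar_2 and round_dish below 0.049 m and z of jar_1 in the frame of round_dish between 0 and 0.009 m and z of jar_2 in the frame of round_dish between 0 and 0.009 m and x of buffer in the frame of long_tray between -0.025 and 0.025 m and y of buffer in the frame of long_tray between -0.018 and 0.018 m and z of buffer in the frame of long_tray between 0.012 and 0.024 m and angle between the x axis of buffer and the x axis of long_tray, either way round below 0.4 rad and linear speed of each of polish_1, polish_2, jar_1, jar_2, buffer below 0.02 m/s and angular speed of each of polish_1, polish_2, jar_1, jar_2, buffer below 0.2 rad/s); the robot touches nothing.
It fails at once if a polish bottle or a jar is tipped by more than 0.7 rad (angle between any of polish_1, polish_2, jar_1, jar_2's own z axis and vertical above 0.7 rad).
It fails at once if the remover bottle or the cup is moved by more than 25 mm (distance of any of remover, cup from where it was at the start of the episode above 0.025 m).
It also fails if it takes over 128 s, if anything falls off the work surface, if the arm or the gripper's body presses on something with over 40 N, if the wrist force passes 120 N, or if a joint passes its speed limit or range.

## Working session

There is one attempt and no reset: what is moved stays moved. The work goes in short steps, each a Python script; the robot and the scene stay as the last script left them, time stands still between calls to the robot, and variables do not carry over. Pictures are saved under pics/ and viewed, at most 14 in all, crops included, and the job is handed in when it is done.

```bash
ls; mkdir -p pics
python3 - <<'E'
from plant import r, gripper_to, inverse_kinematics, vision, models, telemetry
import cv2
for n in ["top","scene"]:
    im=vision.snapshot(n); cv2.imwrite(f"pics/{n}0.png",im[:,:,::-1]); print(n,vision.get_calibration(n))
    for t in ["polish_1","jar_1","buffer","polish_tray","round_dish","long_tray","remover","cup"]:
        print(t,[(d["at"].round(3).tolist() if hasattr(d["at"],'round') else d["at"],round(d["score"],2)) for d in models.mark_of(t,n)])
print(telemetry.current_t())
E
```

```text
pics
top {'fx': 450.9118037051639, 'fy': 450.9118037051639, 'cx': 277.36858515986336, 'cy': 212.63855817601348, 'D': array([0.01494037, 0.        , 0.        , 0.        , 0.        ]), 'position': array([ 0.37847781, -0.06248318,  1.31023569]), 'orientation': array([ 0.02877451, -0.70488157,  0.70763872, -0.0395151 ])}
polish_1 [([0.5915, -0.2045, -0.0009], 0.67), ([0.4373, -0.011, 0.0018], 0.61)]
jar_1 [([0.4402, 0.1462, -0.0036], 0.73), ([0.5124, 0.0719, 0.0035], 0.72), ([0.5983, 0.1807, -0.0021], 0.7), ([0.3482, 0.1184, 0.0002], 0.55), ([0.4606, -0.3446, 0.0033], 0.52)]
buffer [([0.4617, -0.1311, 0.0144], 0.6), ([0.4569, -0.3436, 0.0022], 0.28)]
polish_tray [([0.4602, -0.3441, 0.0022], 0.84), ([0.2784, -0.2919, -0.0004], 0.75), ([0.4297, -0.5048, -0.0045], 0.66)]
round_dish [([0.4771, 0.3451, 0.0012], 0.84)]
long_tray [([0.6491, 0.0268, -0.003], 0.96)]
remover [([0.6968, 0.315, 0.0007], 0.81), ([0.4777, 0.3429, 0.0006], 0.25)]
cup [([0.7098, -0.3057, -0.0009], 0.88), ([0.459, -0.3444, 0.0029], 0.46)]
scene {'fx': 526.1006155235445, 'fy': 526.1006155235445, 'cx': 280.41193198457074, 'cy': 209.80982214669058, 'D': array([-0.12336609,  0.        ,  0.        ,  0.        ,  0.        ]), 'position': array([ 1.15908908, -0.85653283,  0.79305993]), 'orientation': array([-0.43026937,  0.83876799,  0.29255237, -0.16046694])}
polish_1 [([0.5853, -0.2057, -0.0033], 0.75), ([0.4385, -0.0172, -0.0038], 0.71)]
jar_1 [([0.4412, 0.145, -0.001], 0.82), ([0.342, 0.1196, -0.0017], 0.7), ([0.593, 0.1782, 0.0032], 0.6), ([0.5124, 0.076, -0.0005], 0.53)]
buffer [([0.4556, -0.132, 0.013], 0.98)]
polish_tray [([0.4281, -0.502, -0.0013], 0.92), ([0.2811, -0.2895, -0.0001], 0.79), ([0.4616, -0.3408, -0.0009], 0.73), ([0.4557, -0.1315, 0.0108], 0.44)]
round_dish [([0.4772, 0.3404, 0.0023], 0.57)]
long_tray [([0.6521, 0.0314, 0.0039], 0.87)]
remover [([0.6973, 0.318, 0.0007], 0.87)]
cup [([0.7107, -0.3054, 0.0013], 0.89)]
0.9
```

View pics/top0.png

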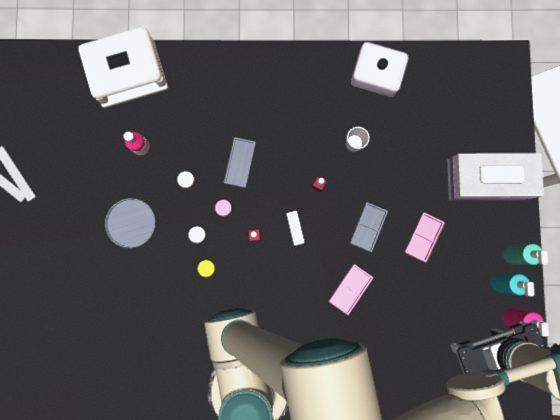

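View pics/scene0.png

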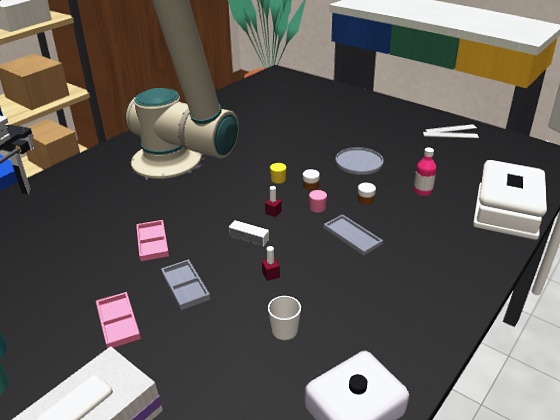

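Top picture candidates:
- **Divided tray:** steel at (369,227). The pink look-alikes are at (350,290) and (425,237).
- **Jars:** white-lidded at (186,180) and (197,235). The pink one at (223,208) and the yellow one at (206,268) are look-alikes.
- **Bottles:** plum at (320,183) and (254,235).
- **Other targets:** buffer (295,228), dish (130,223), long tray (240,162).

My choice is the steel tray, the white-lidded amber jars and both plum bottles. Next I get the tray angles and a close crop.

```bash
cat > h.py <<'E'
from plant import r, gripper_to, inverse_kinematics, vision, models, telemetry
import cv2, numpy as np
from scipy.spatial.transform import Rotation as R
def to_world(cal, uv, z):
    """pixels (N,2) -> world points on the plane of height z"""
    K=np.array([[cal["fx"],0,cal["cx"]],[0,cal["fy"],cal["cy"]],[0,0,1]])
    n=cv2.undistortPoints(np.asarray(uv,float).reshape(-1,1,2),K,np.asarray(cal["D"],float)).reshape(-1,2)
    w,x,y,zq=cal["orientation"]
    d=R.from_quat([x,y,zq,w]).apply(np.c_[n,np.ones(len(n))]); p=np.asarray(cal["position"])
    return (p+d*((z-p[2])/d[:,2])[:,None])[:,:2]
def rect(cal, mask, z):
    """(centre, long side, short side, yaw of the long side) of a mask on plane z"""
    c=max(cv2.findContours(mask.astype(np.uint8),cv2.RETR_EXTERNAL,cv2.CHAIN_APPROX_NONE)[0],key=len)
    b=cv2.boxPoints(cv2.minAreaRect((to_world(cal,c.reshape(-1,2),z)*1000).astype(np.float32)))/1000
    e=[b[1]-b[0],b[2]-b[1]]; e.sort(key=np.linalg.norm)
    return b.mean(0).round(4),*[round(float(np.linalg.norm(v)),4) for v in e[::-1]],round(float(np.arctan2(e[1][1],e[1][0])),3)
def down(yaw):
    """tool pointing down, fingers closing along world direction yaw (mod pi)"""
    q=(R.from_euler("z",yaw-np.pi/2)*R.from_euler("x",np.pi)).as_quat(); return np.array([q[3],q[0],q[1],q[2]])
E
python3 - <<'E'
from h import *
im=vision.snapshot("top"); cal=vision.get_calibration("top")
for t,z in [("polish_tray",.016),("long_tray",.012),("round_dish",.012),("buffer",.03),("jar_1",.042),("polish_1",.036)]:
    for d in models.regions_of(t,"top"):
        m=d["pixels"]; print(t,round(d["score"],2),rect(cal,m,z),im[m].mean(0).round())
s=np.hstack([cv2.resize(im[a:a+80,b:b+80],(400,400),interpolation=cv2.INTER_CUBIC) for a,b in [(165,170),(170,310)]])
cv2.imwrite("pics/crop.png",s[:,:,::-1])
# joint 6 feasibility
for n,p,yaw in [("a",(.59,-.205,.2),0),("b",(.46,-.34,.2),0)]: print(n,[np.round(inverse_kinematics(p,down(y)),2).tolist() for y in (0,1.57,3.14)])
E
```

```text
polish_tray 0.88 (array([ 0.4342, -0.5023], dtype=float32), 0.1345, 0.0755, -0.481) [220. 169. 202.]
polish_tray 0.65 (array([ 0.2881, -0.2895], dtype=float32), 0.1285, 0.0692, -0.613) [235. 192. 224.]
polish_tray 0.62 (array([ 0.4624, -0.3442], dtype=float32), 0.1306, 0.0687, -0.4) [148. 152. 168.]
polish_tray 0.43 (array([0.7104, 0.3246], dtype=float32), 0.0861, 0.0542, 0.874) [161.  85. 113.]
long_tray 0.74 (array([0.6526, 0.0267], dtype=float32), 0.138, 0.0645, -0.228) [153. 157. 174.]
round_dish 0.86 (array([0.4779, 0.338 ], dtype=float32), 0.1421, 0.1371, 1.127) [153. 157. 174.]
round_dish 0.27 (array([ 0.7214, -0.3181], dtype=float32), 0.0726, 0.065, -0.019) [181. 179. 178.]
buffer 0.81 (array([ 0.4597, -0.1324], dtype=float32), 0.0946, 0.0325, 0.243) [234. 236. 240.]
jar_1 0.76 (array([0.4405, 0.1436], dtype=float32), 0.0419, 0.0412, 0.79) [239. 241. 244.]
jar_1 0.66 (array([0.3478, 0.1167], dtype=float32), 0.0447, 0.0435, -0.783) [234. 235.  76.]
jar_1 0.61 (array([0.5959, 0.1759], dtype=float32), 0.0489, 0.0419, 0.785) [220. 221. 223.]
jar_1 0.52 (array([0.5179, 0.07  ], dtype=float32), 0.0456, 0.0423, 0.005) [226. 183. 214.]
jar_1 0.4 (array([0.4753, 0.3296], dtype=float32), 0.1365, 0.1363, 0.798) [154. 157. 174.]
polish_1 0.58 (array([ 0.5859, -0.2005], dtype=float32), 0.0337, 0.0294, -0.472) [172.  99. 119.]
polish_1 0.53 (array([ 0.4401, -0.0173], dtype=float32), 0.0311, 0.0311, 1.567) [180.  99. 122.]
a [[-0.45, 0.36, 1.41, -0.0, 1.38, 2.7], [-0.45, 0.36, 1.41, -0.0, 1.38, 1.13], [-0.45, 0.36, 1.41, 0.0, 1.38, -0.44]]
b [[-0.76, 0.28, 1.53, -0.0, 1.34, 2.38], [-0.76, 0.28, 1.53, -0.0, 1.34, 0.81], [-0.76, 0.28, 1.53, 0.0, 1.34, -0.76]]
```

View pics/crop.png

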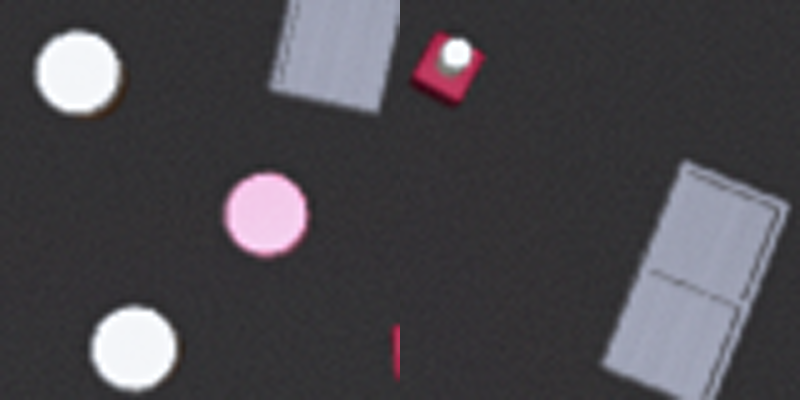

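The crop shows two white lids with amber edges and the steel tray with its cross wall, so the choice holds. Starting with bottle 1, and checking it with the wrist camera at hover.

```bash
cat >> h.py <<'E'
def flip(xy, yaw):
    """closing yaw equivalent (mod pi) that keeps joint 6 near zero"""
    j=np.arctan2(xy[1],xy[0])+np.pi-yaw
    return yaw+np.pi*np.round(j/np.pi)
def hover(xy, yaw, z=.2): r.move_to([*xy,z],down(flip(xy,yaw)))
def pick(xy, z, opening, force):
    gripper_to(opening); r.move_l([*xy,z+.03],vel=.25); r.move_l([*xy,z],vel=.08); gripper_to(0,force)
    print("gripped",round(telemetry.current_opening(),4)); r.move_l([*xy,.2],vel=.2)
def place(xy, yaw, z, opening):
    hover(xy,yaw); r.move_l([*xy,z+.015],vel=.2)
    hit=r.move_l([*xy,z-.002],vel=.03,guard=4); zz=telemetry.current_ee_pos()[2]
    gripper_to(opening); r.move_l([*xy,.2],vel=.2); print("placed",hit,round(zz,4),"t",telemetry.current_t())
TRAY=np.array([.4615,-.343]); TY=-.40; U=np.array([np.cos(TY),np.sin(TY)])
E
python3 - <<'E'
from h import *
hover((.5875,-.203),1.10,.19); gripper_to(.05)
cal=vision.get_calibration("wrist"); im=vision.snapshot("wrist"); cv2.imwrite("pics/w1.png",im[:,:,::-1])
print(cal["position"])
for d in models.regions_of("polish_1","wrist"): print(d["score"],rect(cal,d["pixels"],.036))
print([(d["at"],d["score"]) for d in models.mark_of("polish_1","wrist")],telemetry.current_t())
# white cap blobs in the first top picture
g=cv2.imread("pics/top0.png"); ct=vision.get_calibration("top")
for n,(u,v),z in [("b1",(320,181),.078),("b2",(254,234),.078),("jB",(186,180),.042),("jA",(197,235),.042)]:
    m=np.zeros(g.shape[:2],bool); m[v-13:v+14,u-13:u+14]=(g.min(2)>150)[v-13:v+14,u-13:u+14]
    ys,xs=np.nonzero(m); print(n,m.sum(),to_world(ct,[[xs.mean(),ys.mean()]],z).round(4))
E
```

```text
[ 0.52811124 -0.17222703  0.36504523]
0.66 (array([ 0.5852, -0.2009], dtype=float32), 0.0371, 0.0315, -0.471)
0.53 (array([ 0.7368, -0.3263], dtype=float32), 0.0692, 0.0484, 1.094)
[([0.5841, -0.2005, 0.0001], 0.56)] 4.1667
b1 28 [[ 0.5874 -0.2018]]
b2 29 [[ 0.4397 -0.0158]]
jB 213 [[0.5982 0.1795]]
jA 215 [[0.4413 0.1454]]
```

View pics/w1.png

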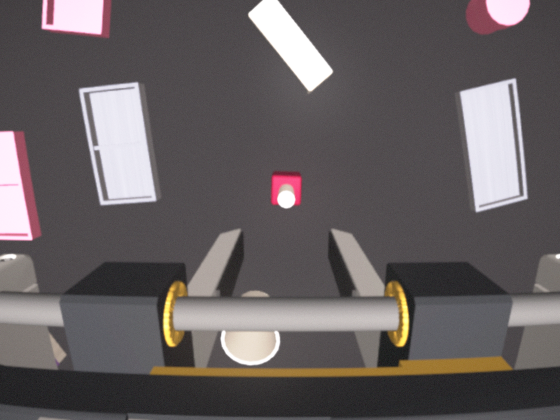

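The wrist view shows the plum bottle at (287,190), square to the image, with the divided tray at (120,143). The cap position agrees at about (0.5865, -0.2015). Picking and placing both bottles, then looking.

Run:
```python
from h import *
pick((.5865,-.2015),.068,.05,12)
place(TRAY+.031*U,1.17,.072,.04)
print(telemetry.current_opening())
b2=(.439,-.0155); hover(b2,1.57)
cal=vision.get_calibration("wrist"); vision.snapshot("wrist")
for d in models.regions_of("polish_1","wrist"): print(d["score"],rect(cal,d["pixels"],.036))
im=vision.snapshot("top"); cv2.imwrite("pics/t1.png",cv2.resize(im[150:300,250:450],(800,600))[:,:,::-1])
```

```text
gripped 0.0153
placed True 0.0715 t 11.8417
0.040121242221368744
0.71 (array([ 0.439 , -0.0139], dtype=float32), 0.0389, 0.0317, 0.088)
0.67 (array([ 0.4903, -0.3141], dtype=float32), 0.019, 0.0074, 0.178)
```

View pics/t1.png

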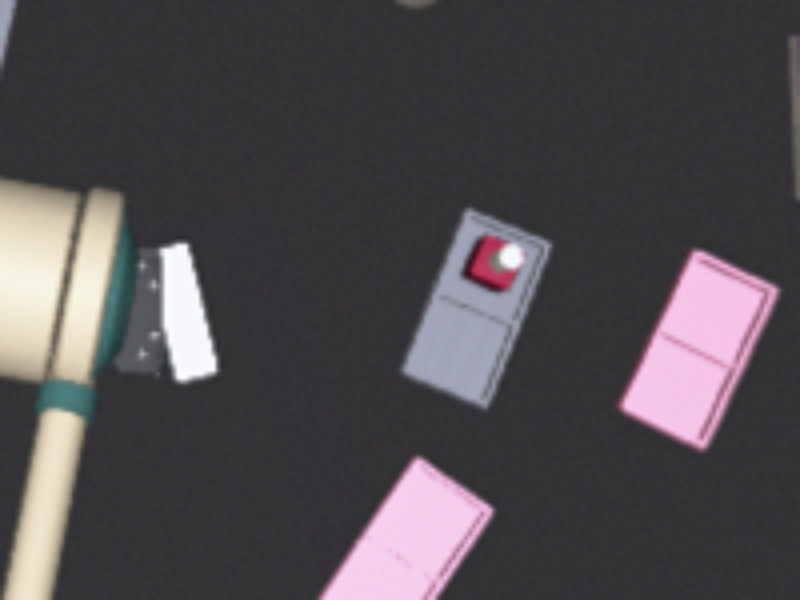

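Bottle 1 stands in the upper bay (495,262). Bottle 2 comes next, then the two jars and the block.

Run:
```python
from h import *
b2=(.439,-.015); hover(b2,1.66); pick(b2,.068,.05,12); place(TRAY-.031*U,1.17,.072,.04)
D=np.array([.4775,.341]); a=np.arctan2(D[1],D[0]); T=np.array([-np.sin(a),np.cos(a)])
for xy,s in [((.597,.1785),1),((.441,.145),-1)]:
    hover(xy,np.arctan2(xy[1],xy[0])); pick(xy,.039,.07,15); place(D+s*.03*T,a,.043,.065)
bf=(.459,-.132); hover(bf,.243+np.pi/2); pick(bf,.035,.05,10); place((.6515,.028),-.228+np.pi/2,.039,.045)
r.movej([-1.38,0.276,1.505,0,1.361,-0.121])
im=vision.snapshot("top"); cv2.imwrite("pics/t2.png",cv2.resize(im[130:280,90:410],(800,375))[:,:,::-1])
im=vision.snapshot("scene"); cv2.imwrite("pics/s2.png",cv2.resize(im[130:310,120:440],(800,450))[:,:,::-1])
for c in ("top","scene"):
    for t in ("polish_1","jar_1","buffer","cup","remover"): print(c,t,[np.round(d["at"],3).tolist() for d in models.mark_of(t,c)])
```

```text
gripped 0.0153
placed True 0.0716 t 20.2667
gripped 0.0452
placed True 0.0425 t 29.3
gripped 0.0454
placed True 0.0425 t 36.775
gripped 0.0008
placed False 0.0369 t 47.3333
top polish_1 [[0.493, -0.356, 0.005], [0.431, -0.327, 0.007]]
top jar_1 [[0.348, 0.118, 0.002], [0.462, 0.367, 0.002], [0.492, 0.316, 0.003], [0.513, 0.071, 0.006]]
top buffer [[0.459, -0.133, 0.02], [0.712, -0.308, -0.002]]
top cup [[0.707, -0.307, -0.001], [0.433, -0.326, 0.007]]
top remover [[0.696, 0.312, 0.002], [0.435, -0.326, 0.006], [0.463, -0.134, 0.015]]
scene polish_1 [[0.491, -0.359, 0.003], [0.431, -0.33, -0.002]]
scene jar_1 [[0.342, 0.123, -0.003], [0.51, 0.078, -0.001], [0.454, 0.368, 0.004], [0.494, 0.319, 0.003]]
scene buffer [[0.46, -0.131, 0.015]]
scene cup [[0.711, -0.307, -0.001]]
scene remover [[0.692, 0.317, -0.001]]
```

View pics/t2.png

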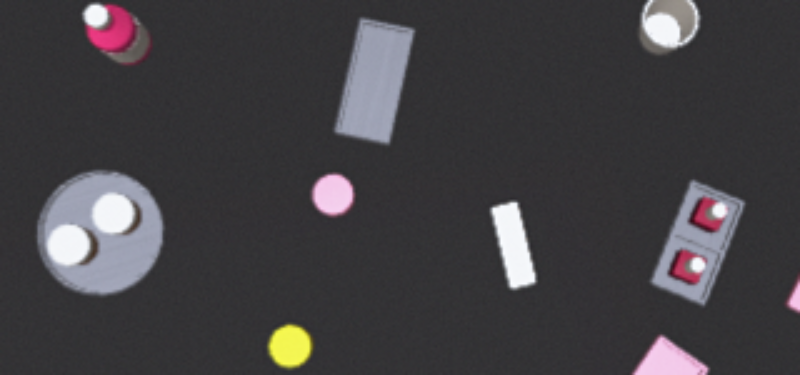

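View pics/s2.png

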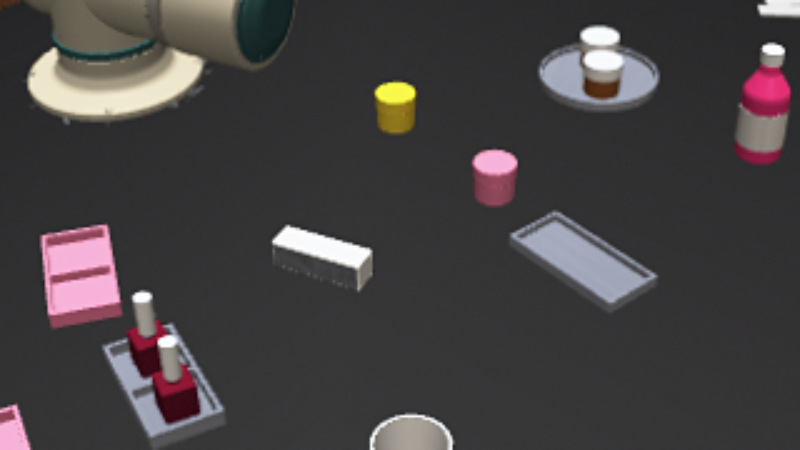

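The top and scene pictures show both bottles in their bays and both jars in the dish. The block was not gripped: the fingers closed to 0.8 mm and it still lies at (512,245) in the top crop. I'll repeat the descent and look before closing.

Run:
```python
from h import *
bf=(.4595,-.132); gripper_to(.055); hover(bf,.243+np.pi/2)
cal=vision.get_calibration("wrist"); im=vision.snapshot("wrist")
for d in models.regions_of("buffer","wrist"): print(round(d["score"],2),rect(cal,d["pixels"],.03))
r.move_l([*bf,.065],vel=.2); print(r.move_l([*bf,.033],vel=.05,guard=5),telemetry.current_ee_pos(),telemetry.current_opening())
im2=vision.snapshot("wrist"); im3=vision.snapshot("scene")
cv2.imwrite("pics/w3.png",np.hstack([cv2.resize(im2,(400,300)),cv2.resize(im3[180:270,200:320],(400,300))])[:,:,::-1])
```

```text
0.85 (array([ 0.4595, -0.1303], dtype=float32), 0.0937, 0.0311, 0.222)
False [ 0.45961948 -0.1320461   0.03294627] 0.05449721096320062
```

View pics/w3.png

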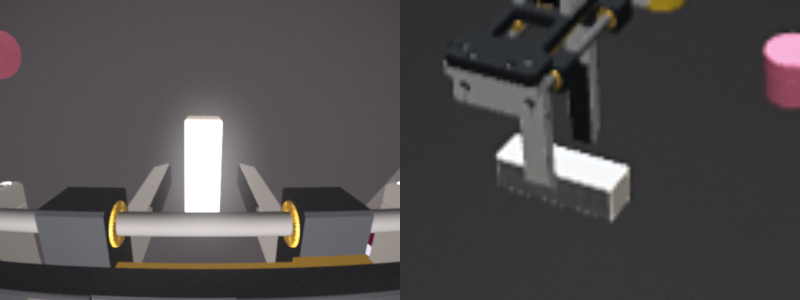

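The fingers straddle the block correctly: its top is at (203,165) in the left panel, and the right panel shows a finger beside it. Closing here and checking the width before lifting.

Run:
```python
from h import *
for z in (.033,.030,.028):
    p=telemetry.current_ee_pos(); gripper_to(.055); r.move_l([p[0],p[1],z],vel=.05)
    gripper_to(.026,8); print(z,telemetry.current_opening(),telemetry.current_finger_force())
    if telemetry.current_finger_force()>3: break
r.move_l([p[0],p[1],.07],vel=.05); print(telemetry.current_opening(),telemetry.current_finger_force(),telemetry.current_wrist_force(),telemetry.current_t())
im3=vision.snapshot("scene"); im2=vision.snapshot("wrist")
cv2.imwrite("pics/w4.png",np.hstack([cv2.resize(im2,(400,300)),cv2.resize(im3[150:270,180:340],(400,300))])[:,:,::-1])
```

```text
0.033 0.02627178296435412 2.4713017512112856
0.03 0.029654026715151976 7.9950593411922455
0.029874788062838102 7.9953378438949585 [-0.68496728  0.4986403  -0.45274636] 58.0667
```

View pics/w4.png

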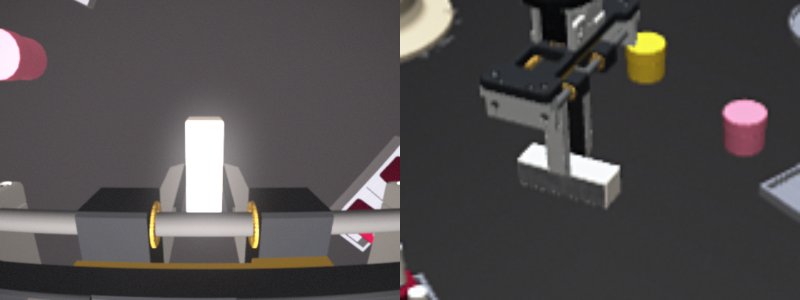

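The block is held at a 29.9 mm opening. I release it about 5 mm above the tray floor, so the fingertips stay clear of the 12 mm walls.

Run:
```python
from h import *
L=(.6515,.028); p=telemetry.current_ee_pos(); r.move_l([p[0],p[1],.15],vel=.2)
hover(L,-.228+np.pi/2,.15); r.move_l([*L,.06],vel=.15); print(r.move_l([*L,.039],vel=.04,guard=5),telemetry.current_ee_pos())
gripper_to(.045); r.move_l([*L,.2],vel=.15)
r.movej([-1.38,0.276,1.505,0,1.361,-0.121])
im=vision.snapshot("top"); cal=vision.get_calibration("top")
for d in models.regions_of("buffer","top")[:1]: print(rect(cal,d["pixels"],.034))
c=cv2.resize(im[130:280,90:410],(800,375)); ims=vision.snapshot("scene")
cv2.imwrite("pics/t5.png",np.vstack([c,cv2.resize(ims[140:240,130:490],(800,222))])[:,:,::-1])
print(telemetry.current_t())
```

```text
False [0.65151376 0.02799334 0.03885532]
(array([0.654 , 0.0252], dtype=float32), 0.096, 0.0321, -0.239)
66.6
```

View pics/t5.png

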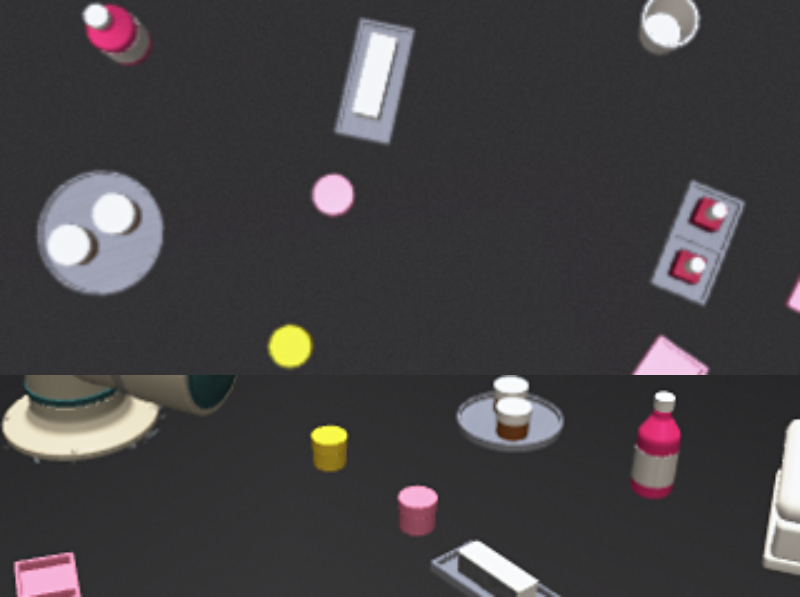

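The block lies flat along the long tray (375,75). The jars stand in the dish at (112,213) and (70,244), the bottles are one per bay, and the remover and cup have not moved. Handing in.

```bash
python3 -c "
from plant import r
print(r.sign_off())"
```

```text
the job is handed in; nothing more can be done
None
```

The job is handed in: the last pictures show one bottle upright in each bay, both jars upright in the dish, the block flat in the long tray (gripped on a second try), and the remover and cup where they stood; no verdict was returned.

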